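# Step the sample carousel back one notch

## Task

The sample carousel has been indexed one notch too far. With a fingertip push the red pawl knob over until the pawl stays up clear of the teeth, push one of the orange posts to turn the wheel backward (clockwise seen from above) by exactly one notch, then tip the pawl back down so that it sits fully in the next notch and locks the wheel. Only push, never lift anything: the jars must stay standing in their rings, the wheel must not be run forward past where it stands, and the other things on the worktop are left where they are.

Things in the scene. Friction and masses are not known exactly. Their poses are not given: they have to be found in the camera images.
- carousel: indexing carousel: fixed grey base, flat aluminium ratchet wheel (190 mm across) on an upright axle, a pawl at the wheel's +y side. Origin on the axle at worktop height, z up. The wheel's face is 33 mm above the worktop; its 12 rim teeth, 78 to 95 mm from the axle, reach 43 mm: ramps with one upright face, flat floors between.
- wheel (a joint): turn of the wheel, rad: 0 to 0.04 at the start, growing forward (counter-clockwise from above), falling backward. One notch = 0.524. Stiff (1 to 2 N at a post), stays where left. Pawl down: free forward, blocked backward; the pawl sits fully in a notch from about -0.03 to 0.06 (one notch back: -0.55 to -0.46); beyond that it rides up a tooth.
- pawl (a joint): swing of the pawl, rad: 0 = down, nose on the floor of a notch; about 0.25 = nose just above the teeth; 1.2 = thrown over to its stop. Weighted by its knob: past about 0.65 it falls open and stays up by itself, below that it falls down on the wheel. Under 2 N at the knob.
- pawl_knob (a point): centre of the red ball knob (22 mm) on the pawl's 7 mm thick lever, 70 mm from the pin. Pawl down: 108 mm high, 30 mm to the carousel's -x of the pin. Push it toward the carousel's +x to lift the pawl (knob then 95 mm high, 49 mm to the +x of the pin), back toward -x to drop it. Of the carousel, only posts and jars (86 mm) stand higher than 65 mm.
- pawl_pin (a point): the pawl's horizontal pin, 45 mm above the worktop, its axis along the carousel's y axis; fixed to the carousel. A grey bracket stands on its outer side (carousel +y), up to 63 mm high
- pawl_nose (a point): middle of the underside of the pawl's steel nose (7 mm thick along the rim, 25 mm long across it); 32 mm above the worktop when it is in a notch
- post0 (a point): centre of the top of an orange upright post on the wheel (12 mm thick, 15 mm at its top), 84 mm above the worktop, its foot 32 mm; 70 mm from the axle, at the carousel's -y side at the start, opposite to the pawl; it turns with the wheel
- post1 (a point): centre of the top of an orange upright post on the wheel (12 mm thick, 15 mm at its top), 84 mm above the worktop, its foot 32 mm; 70 mm from the axle, at the carousel's +x +y side at the start, 75 mm from the pawl's pin; it turns with the wheel
- post2 (a point): centre of the top of an orange upright post on the wheel (12 mm thick, 15 mm at its top), 84 mm above the worktop, its foot 32 mm; 70 mm from the axle, at the carousel's -x +y side at the start; it turns with the wheel
- jar0: white jar with a blue cap, 42 mm across and 54 mm tall, standing loose in a low blue ring on the wheel, 40 mm from the axle, half-way between two posts; its top is 86 mm above the worktop; origin at the centre of its underside
- well0 (a point): centre of the blue ring (47 mm inside, 6 mm high) in which jar0 stands; on the wheel, 32 mm above the worktop
- jar1: white jar with a blue cap, 42 mm across and 54 mm tall, standing loose in a low blue ring on the wheel, 40 mm from the axle, half-way between two posts; its top is 86 mm above the worktop; origin at the centre of its underside
- well1 (a point): centre of the blue ring (47 mm inside, 6 mm high) in which jar1 stands; on the wheel, 32 mm above the worktop
- jar2: white jar with a blue cap, 42 mm across and 54 mm tall, standing loose in a low blue ring on the wheel, 40 mm from the axle, half-way between two posts; its top is 86 mm above the worktop; origin at the centre of its underside
- well2 (a point): centre of the blue ring (47 mm inside, 6 mm high) in which jar2 stands; on the wheel, 32 mm above the worktop
- stopper: red-brown rubber stopper, 28 mm across, 24 mm high; a bystander, loose on the worktop; origin at the centre of its underside
- pipette_bulb: red rubber bulb, 46 mm across, 79 mm tall; a bystander, loose on the worktop; origin at the centre of its underside
- petri_stack: stack of three clear dishes, 67 mm across, 47 mm high; a bystander, loose on the worktop; origin at the centre of its underside
- marker: white marker pen with a blue cap, lying, 132 mm long along its y axis; a bystander, loose on the worktop; origin at the centre of its underside
Mind the look-alikes: they are no part of the job. Leave any brown look-alike of the jar1 alone. Leave any brown or turquoise look-alike of the jar0 alone.

How it is judged:
On the way, in this order (a step that is already met when the one before it is completed fails the run):
1. the pawl is thrown up clear of the teeth, the wheel still in its old notch (value of joint pawl above 0.9 rad and value of joint wheel above -0.12 rad), for 0.2 s.
2. the wheel is pushed backward by more than half a notch while the pawl is up (value of joint pawl above 0.7 rad and value of joint wheel below -0.27 rad), for 0.1 s.
At the end, for the whole second after the job is handed in: the pawl is down in the notch (pawl below 0.07 rad), the wheel stands one notch back (between -0.60 and -0.42 rad; one notch is 0.524) and is at rest, each jar stands upright in its ring (value of joint pawl below 0.07 rad and value of joint wheel between -0.6 and -0.42 rad and velocity of joint wheel between -0.05 and 0.05 rad/s and velocity of joint pawl between -0.05 and 0.05 rad/s and not (z of jar0 in the frame of well0 above 0.012 m) and not (angle between jar0's own z axis and vertical above 0.3 rad) and not (horizontal distance between jar0 and well0 above 0.015 m) and not (z of jar1 in the frame of well1 above 0.012 m) and not (angle between jar1's own z axis and vertical above 0.3 rad) and not (horizontal distance between jar1 and well1 above 0.015 m) and not (z of jar2 in the frame of well2 above 0.012 m) and not (angle between jar2's own z axis and vertical above 0.3 rad) and not (horizontal distance between jar2 and well2 above 0.015 m)); the robot touches nothing.
It fails at once if the wheel is turned back more than one and a half notches (value of joint wheel below -0.785 rad).
It fails at once if the wheel is run forward past where it stood (value of joint wheel above 0.2 rad).
It fails at once if a jar is lifted, tipped or pushed out of its ring (z of jar0 in the frame of well0 above 0.012 m or angle between any of jar0, jar1, jar2's own z axis and vertical above 0.3 rad or horizontal distance between jar0 and well0 above 0.015 m or z of jar1 in the frame of well1 above 0.012 m or horizontal distance between jar1 and well1 above 0.015 m or z of jar2 in the frame of well2 above 0.012 m or horizontal distance between jar2 and well2 above 0.015 m).
It fails at once if a bystander is moved by more than 25 mm (distance of any of stopper, pipette_bulb, petri_stack, marker from where it was at the start of the episode above 0.025 m).
It also fails if it takes over 54 s, if anything falls off the work surface, if the arm or the gripper's body presses on something with over 40 N, if the wrist force passes 120 N, or if a joint passes its speed limit or range.

## Robot

A 6-joint arm with a two-finger parallel gripper is mounted at the origin on a cart in front of the work surface, level with it; the furniture and walls round the work are solid. World frame = base frame: x ahead of the robot, y to its left, z up, the work surface at z = 0. Lengths are in m, angles in rad, forces in N, time in s.
With the tool pointing down it reaches from about 0.375 to 0.9 m from the base axis. Payload 3.1 kg.
Tool frame: the origin (TCP) lies between the finger pads; the fingertips stand 17 mm ahead of it and the grasp point (between the pads) lies 2 mm behind it; z points along the fingers, y is the line along which they close (so a half turn about z gives the same grasp; the last joint's range is limited). The gripper opens to 85 mm and grips with 20 to 120 N. Pads are 22 mm wide; open, the fingers measure 114 mm over their backs; the gripper's body (76 mm by 85 mm) begins 54 mm behind the grasp point. The pads swing forward as they close: fully open they stand 13 mm farther back than shut.
Start: joints at [0.978, 0.527, 1.433, -0, 1.181, -0.178], TCP at [0.252, 0.572, 0.248] pointing down, gripper open.
Joint ranges: [-3.08, 3.08], [-0.75, 2.2], [0.22, 2.44], [-1.43, 4.57], [0, 2.65], [-2.85, 2.85]. Speed limits (rad/s): [2.79, 2.79, 3.14, 3.14, 3.14, 3.14].

## Interface

Orientations are given as a unit quaternion [x, y, z, w].
In Python, from station import sense, vision, order gives the robot as it stands.
- The arm moves only by the shell command python3 -m crank 'ROWS' [OPENING] [FORCE]. ROWS is JSON, a list of rows, each an object with "dp": the shift along the world's x, y, z in units of 30 mm (1.0 is 30 mm), a list of three; "angular": the turn, a rotation vector about the world's x, y, z in degrees, a list of three. In form: [{"dp": [dx, dy, dz], "angular": [ax, ay, az]}, ...]. A call has 1 to 20 rows; each row shifts and turns the commanded pose from where the row before left it; what a row does not reach is not made up. A row lasts 1/10 s, in which the tool goes at most 50 mm and 8.59 degrees, less where a joint would pass 70% of its speed; a pose out of reach is approached as far as the arm can. A call is refused whole if a number of a shift passes 1 or a number of a turn 8.59, either way. A call with a gripper value outside its range is refused whole. OPENING is the closure, from 0 (fully open) to 1 (shut), set as the call begins (- or left out, the last holds). The fingers move at their own pace and stop on an object; FORCE is the grip in N (left out, the last holds). Time passes only in rows, so rows that do not move let the fingers close. It gives the time, the measured TCP pose, the force, the opening and the grip force at its end, in the units of the state.
- sense(): the state, without advancing time (a new reading comes with each control period).
- vision.snapshot(name): name is "scene" or "top" or "wrist"; returns a dict with "image" (480x640x3 uint8, blue, green, red), "range_z" (480x640 float32, m along the optical axis (not along the pixel's ray), 0 where there is no reading), "mtx" (3x3 intrinsics, pixels), "pose" (4x4, takes a point from camera to world coordinates); the wrist camera has in their place "mount" (4x4, takes a point from camera to tool coordinates, whose origin is the TCP and whose axes are the flange's). Camera axes: x right, y down, z forward; pixel columns grow to the right and rows downward; lengths in m; the calibration is good to about 2 mm. A picture is of the moment at which its call begins: read the wrist's pose just before it.
- order.sign_off(): hands the job in; it is judged then, once.
The state is a dict: "t": time; "q": joint angles; "qd": joint speeds; "tau": joint torques, N m; "tcp_pos": TCP position; "tool_rot": TCP orientation; "force": force on the tool from outside, world axes, zero at the start; "ft_torque": the same for the moment, N m; "finger_gap": opening from 0.0 (shut) to 1.0 (fully open); "gripper_force": force on a finger pad.
Only numpy, scipy, OpenCV 4.12 (cv2) and the standard library are available. Lean on these libraries where they do the work, as an engineer would, in place of code of your own. Each camera call takes 0.05 s, during which the arm holds its last target. There are 200 camera calls.

## Working session

There is one attempt and no reset: what is moved stays moved. The work goes in short steps, Python scripts to look and compute and a shell command to move; the robot and the scene stay as the last step left them, time stands still between calls to the robot, and variables do not carry over. Pictures are saved under pics/ and viewed, at most 10 in all, crops included, and the job is handed in when it is done.

```bash
mkdir -p pics; python3 - <<'E'
from station import sense, vision
import cv2, numpy as np
s=sense(); print(s)
for n in ("scene","top"):
    d=vision.snapshot(n); cv2.imwrite(f"pics/{n}0.png",d["image"]); np.savez(f"{n}0.npz",**d)
    print(n,d["mtx"],d["pose"])
E
```

```text
{'t': 0.0, 'q': array([ 9.77499764e-01,  5.28466786e-01,  1.43388836e+00, -6.49232161e-06,
        1.18141006e+00, -1.78484366e-01]), 'qd': array([-3.39508259e-04,  6.24709083e-05, -8.20563459e-04, -1.08913919e-03,
        4.38726842e-04, -5.25724784e-04]), 'tau': array([-6.93873972e-05, -4.42359674e+01, -1.78025115e+01, -1.67334751e-04,
        8.23192036e-03, -2.40115170e-06]), 'tcp_pos': array([0.25146816, 0.57144102, 0.24733764]), 'tool_rot': array([ 2.05920955e-01,  9.78568025e-01, -1.00752435e-03, -4.06075833e-04]), 'force': array([-0.52261259, -0.63386582,  0.30588051]), 'ft_torque': array([-0.01006746, -0.00095696, -0.00033675]), 'gripper_force': 0.0, 'finger_gap': 0.9996487467009059}
scene [[455.79390803   0.         313.66777745]
 [  0.         455.79390803 236.17639002]
 [  0.           0.           1.        ]] [[-0.41818791 -0.62374116  0.66035281 -0.12325856]
 [-0.9081848   0.27280063 -0.31745896  0.56477486]
 [ 0.01786756 -0.73247988 -0.68055416  0.71250815]
 [ 0.          0.          0.          1.        ]]
top [[561.12590011   0.         329.42509909]
 [  0.         561.12590011 245.49629215]
 [  0.           0.           1.        ]] [[ 0.00671794 -0.99519783  0.09765324  0.36503141]
 [-0.99977035 -0.00469714  0.0209088   0.27303452]
 [-0.0203497  -0.09777127 -0.99500084  1.1581475 ]
 [ 0.          0.          0.          1.        ]]
```

View pics/scene0.png

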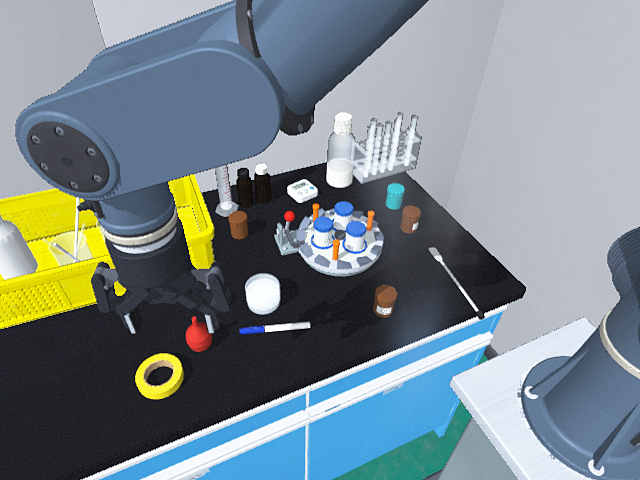

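View pics/top0.png

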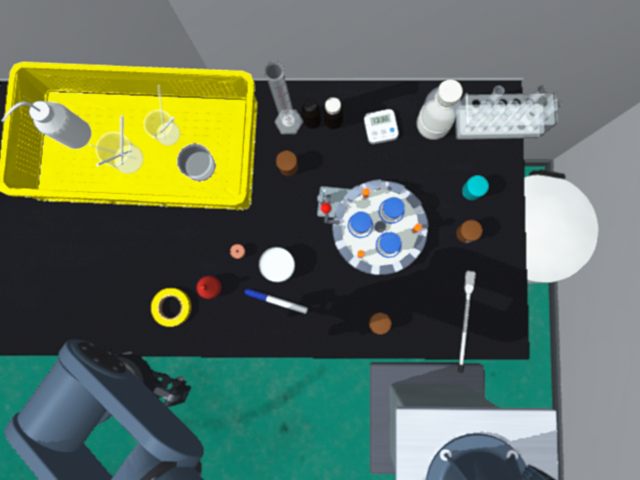

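The scene and top views show the wheel near (380,227) in the top picture, with the knob at (326,208) and orange posts at (366,191), (418,228) and (361,254). The bulb (208,287), stopper (237,251), petri stack (277,264) and marker (275,300) stand on the robot's left side. Next I measure these points.

```bash
cat > h.py <<'E'
import cv2, numpy as np
def ray(d,u,v,z):
    r=d["pose"][:3,:3]@np.linalg.solve(d["mtx"],[u,v,1.]); o=d["pose"][:3,3]
    return o+r*(z-o[2])/r[2]
def blobs(img,lo,hi,box,amin=15):
    h=cv2.cvtColor(img,cv2.COLOR_BGR2HSV); m=cv2.inRange(h,lo,hi)
    k=np.zeros_like(m); x0,y0,x1,y1=box; k[y0:y1,x0:x1]=m[y0:y1,x0:x1]
    n,_,st,c=cv2.connectedComponentsWithStats(k)
    return [(c[i],st[i]) for i in range(1,n) if st[i,4]>=amin]
ORANGE=((8,160,120),(20,255,255)); RED=((0,180,100),(6,255,255)); BLUE=((100,140,80),(125,255,255))
E
python3 - <<'E'
from h import *
np.set_printoptions(precision=4,suppress=True)
for n,bx in(("top",(310,165,440,285)),("scene",(265,190,390,280))):
    d=np.load(n+"0.npz")
    for nm,c,z in(("knob",RED,.108),("post",ORANGE,.084),("cap",BLUE,.086)):
        for ce,st in blobs(d["image"],*c,bx,10): print(n,nm,ce,st,ray(d,*ce,z))
    if n=="top":
        for p in((208,287,.07),(237,251,.024),(277,264,.047),(248,292,.01),(306,310,.01),(287,162,.05),(380,323,.05)): print(p,ray(d,*p))
d=np.load("top0.npz"); i=d["image"][160:290,300:440]
cv2.imwrite("pics/c1.png",cv2.resize(i,None,fx=4.5,fy=4.5,interpolation=cv2.INTER_CUBIC))
E
```

```text
top knob [325.3944 207.4648] [321 203  10  10  71] [0.5404 0.3032 0.108 ]
top post [365.45  192.325] [363 189   6   9  40] [0.5744 0.2264 0.084 ]
top post [417.     227.4186] [413 224   9   8  43] [0.5062 0.1273 0.084 ]
top post [360.3667 253.3667] [358 251   6   6  30] [0.4556 0.2361 0.084 ]
top cap [393.3914 207.156 ] [384 198  20  20 327] [0.5451 0.1727 0.086 ]
top cap [360.5106 221.5502] [349 212  23  20 329] [0.5169 0.236  0.086 ]
top cap [389.9794 242.2971] [380 233  21  20 340] [0.477  0.1795 0.086 ]
(208, 287, 0.07) [0.3897 0.5314 0.07  ]
(237, 251, 0.024) [0.4642 0.485  0.024 ]
(277, 264, 0.047) [0.4366 0.4004 0.047 ]
(248, 292, 0.01) [0.3813 0.4631 0.01  ]
(306, 310, 0.01) [0.3456 0.344  0.01  ]
(287, 162, 0.05) [0.6426 0.3831 0.05  ]
(380, 323, 0.05) [0.322  0.1964 0.05  ]
scene knob [289.0667 215.7556] [284 211  11  11  90] [0.5392 0.3032 0.108 ]
scene post [315.0345 210.4828] [312 203   7  19  87] [0.5594 0.2348 0.084 ]
scene post [369.6421 219.5368] [367 211   7  19  95] [0.4861 0.1414 0.084 ]
scene post [335.514  248.8411] [333 240   7  20 107] [0.4361 0.2475 0.084 ]
scene cap [343.3808 207.9958] [334 201  20  15 239] [0.5404 0.176  0.086 ]
scene cap [323.4545 224.1225] [314 216  24  16 253] [0.51   0.2385 0.086 ]
scene cap [355.5573 228.6996] [344 221  22  16 253] [0.4706 0.1839 0.086 ]
scene cap [319.3137 244.4902] [311 235  22  14  51] [0.4582 0.2724 0.086 ]
scene cap [353.9153 247.5593] [343 239  24  15  59] [0.4229 0.2136 0.086 ]
```

View pics/c1.png

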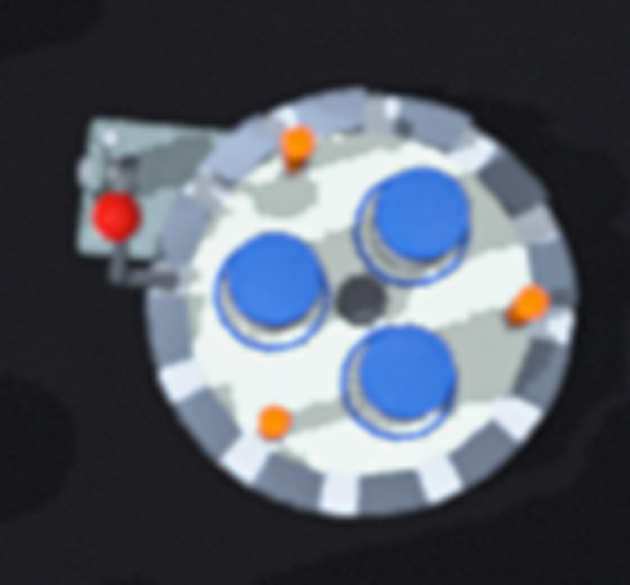

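The geometry is consistent. The axle is at about (0.512,0.197). The posts lie on a 69–70 mm radius. The pin comes out 75 mm from post1, as stated. The carousel yaw is about -5.5°. I'll close the gripper, move it to the knob's -x side and square it with the carousel.

```bash
python3 -m crank '[{"dp":[0.595,-0.63,0],"angular":[0,0,1.29]},{"dp":[0.595,-0.63,0],"angular":[0,0,1.29]},{"dp":[0.595,-0.63,0],"angular":[0,0,1.29]},{"dp":[0.595,-0.63,0],"angular":[0,0,1.29]},{"dp":[0.595,-0.63,0],"angular":[0,0,1.29]},{"dp":[0.595,-0.63,0],"angular":[0,0,1.29]},{"dp":[0.595,-0.63,0],"angular":[0,0,1.29]},{"dp":[0.595,-0.63,0],"angular":[0,0,1.29]},{"dp":[0.595,-0.63,0],"angular":[0,0,1.29]},{"dp":[0.595,-0.63,0],"angular":[0,0,1.29]},{"dp":[0.595,-0.63,0],"angular":[0,0,1.29]},{"dp":[0.595,-0.63,0],"angular":[0,0,1.29]},{"dp":[0.595,-0.63,0],"angular":[0,0,1.29]},{"dp":[0.595,-0.63,0],"angular":[0,0,1.29]},{"dp":[0,0,0],"angular":[0,0,0]},{"dp":[0,0,0],"angular":[0,0,0]}]' 1
python3 -m crank '[{"dp":[0,0,-0.8],"angular":[0,0,0]},{"dp":[0,0,-0.8],"angular":[0,0,0]},{"dp":[0,0,-0.8],"angular":[0,0,0]},{"dp":[0,0,-0.8],"angular":[0,0,0]},{"dp":[0,0,-0.8],"angular":[0,0,0]},{"dp":[0,0,-0.7],"angular":[0,0,0]},{"dp":[0,0,0],"angular":[0,0,0]},{"dp":[0,0,0],"angular":[0,0,0]}]'
python3 - <<'E'
from station import vision
import cv2
d=vision.snapshot("scene"); cv2.imwrite("pics/s1.png",cv2.resize(d["image"][120:330,190:450],None,fx=2.5,fy=2.5))
E
```

```text
t: 1.7
tcp_pos: [0.5015, 0.307, 0.2478]
tool_rot: [0.051, 0.999, -0.0, -0.001]
force: [-1.1, 0.8, 0.1]
finger_gap: -0.003
gripper_force: 0.0
t: 2.5
tcp_pos: [0.5009, 0.3081, 0.1073]
tool_rot: [0.049, 0.999, -0.0, -0.001]
force: [-0.1, 0.1, 0.2]
finger_gap: 0.001
gripper_force: 0.0
```

View pics/s1.png

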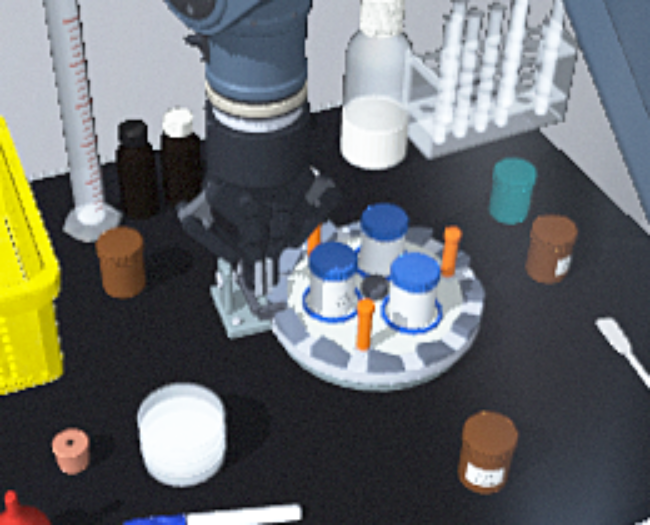

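The shut fingertips stand in front of the knob, at about (265,270) in the crop, and are clear of the jars and teeth. Now I push the knob toward +x.

```bash
python3 -m crank '[{"dp":[0.16,-0.016,0],"angular":[0,0,0]},{"dp":[0.16,-0.016,0],"angular":[0,0,0]},{"dp":[0.16,-0.016,0],"angular":[0,0,0]},{"dp":[0.16,-0.016,0],"angular":[0,0,0]},{"dp":[0.16,-0.016,0],"angular":[0,0,0]},{"dp":[0.16,-0.016,0],"angular":[0,0,0]},{"dp":[0.16,-0.016,0],"angular":[0,0,0]},{"dp":[0.16,-0.016,0],"angular":[0,0,0]},{"dp":[0.16,-0.016,0],"angular":[0,0,0]},{"dp":[0.16,-0.016,0],"angular":[0,0,0]},{"dp":[0.16,-0.016,0],"angular":[0,0,0]},{"dp":[0.16,-0.016,0],"angular":[0,0,0]},{"dp":[0.16,-0.016,0],"angular":[0,0,0]},{"dp":[0.16,-0.016,0],"angular":[0,0,0]},{"dp":[0.16,-0.016,0],"angular":[0,0,0]},{"dp":[0.16,-0.016,0],"angular":[0,0,0]},{"dp":[0,0,0],"angular":[0,0,0]},{"dp":[0,0,0],"angular":[0,0,0]}]'
python3 -m crank '[{"dp":[-0.3,0.03,0],"angular":[0,0,0]},{"dp":[-0.5,0.05,0],"angular":[0,0,0]},{"dp":[-0.5,0.05,0.5],"angular":[0,0,0]},{"dp":[-0.5,0.05,0.8],"angular":[0,0,0]},{"dp":[-0.8,0,0.8],"angular":[0,0,0]},{"dp":[-0.8,0,0.8],"angular":[0,0,0]},{"dp":[-0.8,0,0],"angular":[0,0,0]},{"dp":[-0.8,0,0],"angular":[0,0,0]},{"dp":[0,0,0],"angular":[0,0,0]}]'
python3 - <<'E'
from station import vision
from h import *
for n,bx in(("top",(310,165,440,285)),("scene",(265,180,390,280))):
    d=vision.snapshot(n); np.savez(n+"1.npz",**d)
    for nm,c,z in(("knob",RED,.095),("post",ORANGE,.084)):
        for ce,st in blobs(d["image"],*c,bx,10): print(n,nm,ce,st,ray(d,*ce,z))
d=np.load("top1.npz")["image"]
cv2.imwrite("pics/t1.png",cv2.resize(d[150:330,280:460],None,fx=3,fy=3))
E
```

```text
t: 4.35
tcp_pos: [0.5786, 0.2997, 0.1073]
tool_rot: [0.05, 0.999, 0.0, -0.0]
force: [-0.1, 0.2, 0.9]
finger_gap: -0.002
gripper_force: 0.0
t: 5.25
tcp_pos: [0.4236, 0.3046, 0.1943]
tool_rot: [0.049, 0.999, -0.001, -0.002]
force: [0.6, -0.0, -0.5]
finger_gap: 0.005
gripper_force: 0.0
top knob [329.70212766 169.0212766 ] [324 165  12  10  94] [0.61768079 0.2958371  0.095     ]
top post [365.46153846 192.20512821] [363 189   6   8  39] [0.57463287 0.22639991 0.084     ]
top post [416.80487805 227.46341463] [413 224   8   8  41] [0.50610462 0.12770292 0.084     ]
scene knob [277.34042553 199.06382979] [274 194   9  10  47] [0.61543559 0.29956072 0.095     ]
scene post [369.65625 219.625  ] [367 211   7  19  96] [0.48584092 0.14150988 0.084     ]
scene post [335.51401869 248.8411215 ] [333 240   7  20 107] [0.4360533 0.2474835 0.084    ]
```

View pics/t1.png

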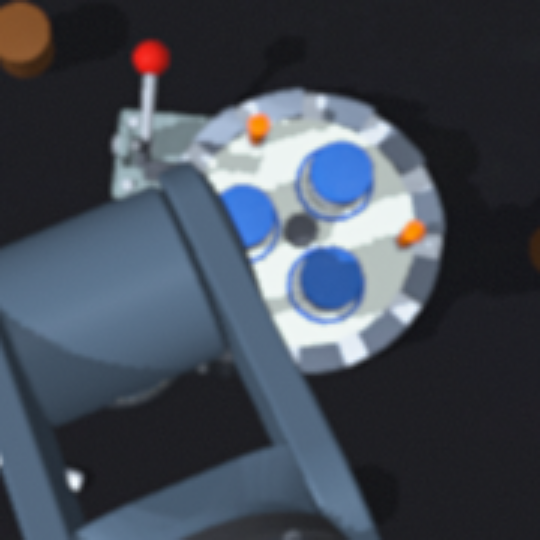

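The pawl is thrown over: the knob is at crop (151,57), 79 mm along +x, as the stop predicts. The posts haven't moved. Next I go behind post0, on its +x side.

```bash
python3 -m crank '[{"dp":[0.452,-0.679,0],"angular":[0,0,0]},{"dp":[0.452,-0.679,0],"angular":[0,0,0]},{"dp":[0.452,-0.679,0],"angular":[0,0,0]},{"dp":[0.452,-0.679,0],"angular":[0,0,0]},{"dp":[0.452,-0.679,0],"angular":[0,0,0]},{"dp":[0.452,-0.679,0],"angular":[0,0,0]},{"dp":[0.452,-0.679,0],"angular":[0,0,0]},{"dp":[0.452,-0.679,0],"angular":[0,0,0]},{"dp":[0.452,-0.679,0],"angular":[0,0,0]},{"dp":[0,0,0],"angular":[0,0,0]},{"dp":[0,0,0],"angular":[0,0,0]}]'
python3 -m crank '[{"dp":[0,0,-0.75],"angular":[0,0,0]},{"dp":[0,0,-0.75],"angular":[0,0,0]},{"dp":[0,0,-0.75],"angular":[0,0,0]},{"dp":[0,0,-0.75],"angular":[0,0,0]},{"dp":[0,0,-0.75],"angular":[0,0,0]},{"dp":[0,0,0],"angular":[0,0,0]},{"dp":[0,0,0],"angular":[0,0,0]}]'
python3 - <<'E'
from station import vision
import cv2
d=vision.snapshot("scene"); cv2.imwrite("pics/s2.png",cv2.resize(d["image"][150:300,260:440],None,fx=3.5,fy=3.5))
E
```

```text
t: 6.45
tcp_pos: [0.5513, 0.1212, 0.1939]
tool_rot: [0.051, 0.999, 0.0, -0.0]
force: [-0.7, 0.4, -0.3]
finger_gap: -0.001
gripper_force: 0.0
t: 7.15
tcp_pos: [0.5502, 0.1225, 0.0817]
tool_rot: [0.049, 0.999, 0.0, -0.001]
force: [0.3, 0.5, -0.1]
finger_gap: 0.001
gripper_force: 0.0
```

View pics/s2.png

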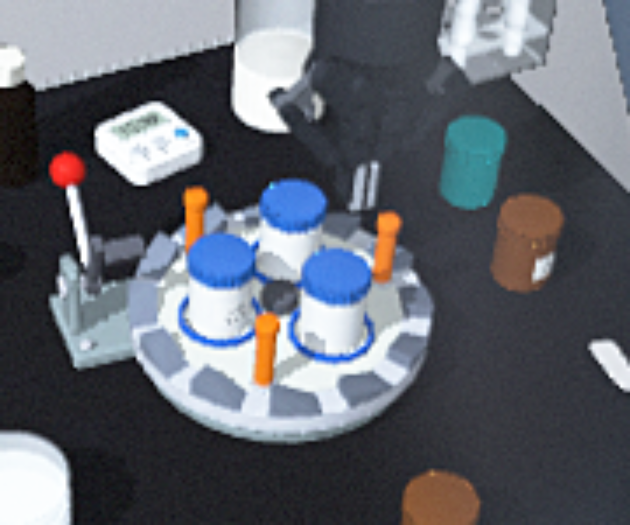

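The scene crop shows the shut fingers at (365,185), behind post0 (388,245). They are above the rim and clear of the jars. I push most of a notch first and measure from the scene camera.

```bash
python3 -m crank '[{"dp":[-0.118,0.01,0],"angular":[0,0,0]},{"dp":[-0.118,0.01,0],"angular":[0,0,0]},{"dp":[-0.118,0.01,0],"angular":[0,0,0]},{"dp":[-0.118,0.01,0],"angular":[0,0,0]},{"dp":[-0.118,0.01,0],"angular":[0,0,0]},{"dp":[-0.118,0.01,0],"angular":[0,0,0]},{"dp":[-0.118,0.01,0],"angular":[0,0,0]},{"dp":[-0.118,0.01,0],"angular":[0,0,0]},{"dp":[-0.118,0.01,0],"angular":[0,0,0]},{"dp":[-0.118,0.01,0],"angular":[0,0,0]},{"dp":[-0.118,0.01,0],"angular":[0,0,0]},{"dp":[-0.118,0.01,0],"angular":[0,0,0]},{"dp":[-0.118,0.01,0],"angular":[0,0,0]},{"dp":[-0.118,0.01,0],"angular":[0,0,0]},{"dp":[-0.118,0.01,0],"angular":[0,0,0]},{"dp":[-0.118,0.01,0],"angular":[0,0,0]},{"dp":[0,0,0],"angular":[0,0,0]},{"dp":[0,0,0],"angular":[0,0,0]}]'
cat > ang.py <<'E'
from h import *
from station import vision
import sys
C=np.array([.5121,.1966]); bx=dict(top=(310,165,440,285),scene=(265,180,390,280))
def angs(d,n):
    out=[]
    for ce,st in blobs(d["image"],*ORANGE,bx[n],25):
        # top camera: post top; scene camera: foot of the blob (posts stand 32..84 mm), whole blob middle
        p=ray(d,*ce,.084 if n=="top" else .060)[:2]-C
        out.append((round(np.degrees(np.arctan2(p[1],p[0])),2),round(float(np.hypot(*p)),4),st[2:].tolist()))
    return out
for n in("scene","top"):
    print(n,"before",angs(np.load(n+"0.npz"),n))
    d=vision.snapshot(n); np.savez(n+"2.npz",**d); print(n,"now",angs(d,n))
    kn=blobs(d["image"],*RED,(265,160,390,280),10); print([k[0] for k in kn])
d=np.load("scene2.npz")["image"]
cv2.imwrite("pics/%s.png"%sys.argv[1],cv2.resize(d[150:300,260:440],None,fx=3.5,fy=3.5))
E
python3 ang.py s3
```

```text
t: 9.0
tcp_pos: [0.4929, 0.1265, 0.0816]
tool_rot: [0.05, 0.999, -0.0, -0.001]
force: [-0.3, 0.8, 0.4]
finger_gap: -0.001
gripper_force: 0.0
scene before [(np.float64(19.26), 0.0777, [7, 19, 87]), (np.float64(-92.19), 0.0714, [7, 19, 95]), (np.float64(144.67), 0.067, [7, 20, 107])]
scene now [(np.float64(-7.54), 0.0839, [7, 14, 77]), (np.float64(-121.35), 0.0697, [7, 20, 97]), (np.float64(115.17), 0.0676, [6, 20, 100])]
[array([278.67088608, 198.01265823])]
top before [(np.float64(25.58), 0.0691, [6, 9, 40]), (np.float64(-94.87), 0.0695, [9, 8, 43]), (np.float64(145.05), 0.069, [6, 6, 30])]
top now [(np.float64(-3.5), 0.0692, [6, 9, 39]), (np.float64(116.67), 0.0687, [5, 7, 31])]
[array([329.77669903, 168.59223301])]
```

View pics/s3.png

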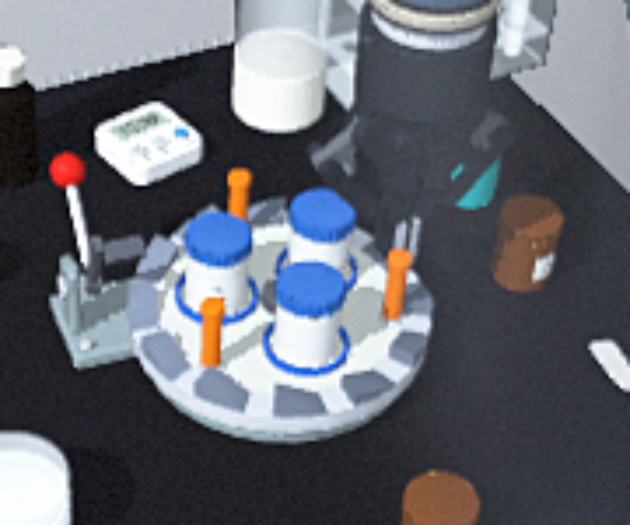

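Post0 is at crop (397,285) with the finger still behind it. The pawl is up and the jars are standing. The measured turn is about 28.4–29.5°, so I add roughly 1 mm, back off, lift straight up (a jar is close along +x) and measure.

```bash
python3 -m crank '[{"dp":[-0.015,0,0],"angular":[0,0,0]},{"dp":[-0.02,0,0],"angular":[0,0,0]},{"dp":[0,0,0],"angular":[0,0,0]},{"dp":[0,0,0],"angular":[0,0,0]},{"dp":[0.1,-0.09,0],"angular":[0,0,0]},{"dp":[0,0,0.2],"angular":[0,0,0]},{"dp":[0,0,0.6],"angular":[0,0,0]},{"dp":[0,0,0.75],"angular":[0,0,0]},{"dp":[0,0,0.75],"angular":[0,0,0]},{"dp":[0,0,0.75],"angular":[0,0,0]},{"dp":[0,0,0.75],"angular":[0,0,0]},{"dp":[0,0,0],"angular":[0,0,0]}]'
python3 -m crank '[{"dp":[0.532,0.562,0],"angular":[0,0,0]},{"dp":[0.532,0.562,0],"angular":[0,0,0]},{"dp":[0.532,0.562,0],"angular":[0,0,0]},{"dp":[0.532,0.562,0],"angular":[0,0,0]},{"dp":[0.532,0.562,0],"angular":[0,0,0]},{"dp":[0.532,0.562,0],"angular":[0,0,0]},{"dp":[0.532,0.562,0],"angular":[0,0,0]},{"dp":[0.532,0.562,0],"angular":[0,0,0]},{"dp":[0.532,0.562,0],"angular":[0,0,0]},{"dp":[0.532,0.562,0],"angular":[0,0,0]},{"dp":[0,0,0],"angular":[0,0,0]},{"dp":[0,0,0],"angular":[0,0,0]}]'
python3 ang.py s4
```

```text
t: 10.3
tcp_pos: [0.498, 0.124, 0.199]
tool_rot: [0.05, 0.999, 0.0, 0.004]
force: [0.4, -1.0, -0.1]
finger_gap: 0.001
gripper_force: 0.0
t: 11.5
tcp_pos: [0.6545, 0.2922, 0.1945]
tool_rot: [0.049, 0.999, -0.001, -0.001]
force: [-0.8, -1.0, -0.6]
finger_gap: 0.0
gripper_force: 0.0
scene before [(np.float64(19.26), 0.0777, [7, 19, 87]), (np.float64(-92.19), 0.0714, [7, 19, 95]), (np.float64(144.67), 0.067, [7, 20, 107])]
scene now [(np.float64(-7.54), 0.0839, [7, 14, 77]), (np.float64(-121.35), 0.0699, [8, 20, 99]), (np.float64(115.17), 0.0676, [6, 20, 100])]
[array([278.67105263, 198.11842105])]
top before [(np.float64(25.58), 0.0691, [6, 9, 40]), (np.float64(-94.87), 0.0695, [9, 8, 43]), (np.float64(145.05), 0.069, [6, 6, 30])]
top now []
[]
```

The turn measures 29° ± 0.5, so the wheel is between about -0.507 and -0.467, inside the seating band. Now I lower beyond the knob and push it back.

```bash
python3 -m crank '[{"dp":[0,0,-0.7],"angular":[0,0,0]},{"dp":[0,0,-0.8],"angular":[0,0,0]},{"dp":[0,0,-0.8],"angular":[0,0,0]},{"dp":[0,0,-0.8],"angular":[0,0,0]},{"dp":[0,0,0],"angular":[0,0,0]},{"dp":[0,0,0],"angular":[0,0,0]}]'
python3 -m crank '[{"dp":[-0.156,0.015,0],"angular":[0,0,0]},{"dp":[-0.156,0.015,0],"angular":[0,0,0]},{"dp":[-0.156,0.015,0],"angular":[0,0,0]},{"dp":[-0.156,0.015,0],"angular":[0,0,0]},{"dp":[-0.156,0.015,0],"angular":[0,0,0]},{"dp":[-0.156,0.015,0],"angular":[0,0,0]},{"dp":[-0.156,0.015,0],"angular":[0,0,0]},{"dp":[-0.156,0.015,0],"angular":[0,0,0]},{"dp":[-0.156,0.015,0],"angular":[0,0,0]},{"dp":[-0.156,0.015,0],"angular":[0,0,0]},{"dp":[-0.156,0.015,0],"angular":[0,0,0]},{"dp":[-0.156,0.015,0],"angular":[0,0,0]},{"dp":[-0.156,0.015,0],"angular":[0,0,0]},{"dp":[-0.156,0.015,0],"angular":[0,0,0]},{"dp":[-0.156,0.015,0],"angular":[0,0,0]},{"dp":[-0.156,0.015,0],"angular":[0,0,0]},{"dp":[0,0,0],"angular":[0,0,0]},{"dp":[0,0,0],"angular":[0,0,0]}]'
python3 -m crank '[{"dp":[0.3,-0.03,0],"angular":[0,0,0]},{"dp":[0.5,0,0.3],"angular":[0,0,0]},{"dp":[0,0,0.8],"angular":[0,0,0]},{"dp":[0,0,0.9],"angular":[0,0,0]},{"dp":[0,0,0.9],"angular":[0,0,0]},{"dp":[-0.5,0.9,0.3],"angular":[0,0,0]},{"dp":[-0.5,0.9,0],"angular":[0,0,0]},{"dp":[-0.5,0.9,0],"angular":[0,0,0]},{"dp":[-0.5,0.9,0],"angular":[0,0,0]},{"dp":[-0.5,0.9,0],"angular":[0,0,0]},{"dp":[-0.5,0.9,0],"angular":[0,0,0]},{"dp":[-0.5,0.9,0],"angular":[0,0,0]},{"dp":[-0.5,0.9,0],"angular":[0,0,0]},{"dp":[0,0,0],"angular":[0,0,0]},{"dp":[0,0,0],"angular":[0,0,0]}]'
python3 ang.py s5; python3 - <<'E'
from h import *
for n in("top","scene"):
  for k in"02":
    d=np.load(n+k+".npz")
    for c,s in blobs(d["image"],*RED,(265,160,390,280),10): print(n,k,c,ray(d,*c,.108))
i=np.load("scene2.npz")["image"][190:290,260:400]; t=np.load("top2.npz")["image"][165:285,310:440]
f=lambda a:cv2.resize(a,(400,400),interpolation=cv2.INTER_CUBIC)
cv2.imwrite("pics/both.png",np.hstack([f(i),f(t)]))
E
```

```text
t: 12.2
tcp_pos: [0.655, 0.2918, 0.1029]
tool_rot: [0.05, 0.999, -0.0, -0.001]
force: [0.1, 0.7, 0.3]
finger_gap: 0.003
gripper_force: 0.0
t: 14.0
tcp_pos: [0.5806, 0.2997, 0.1029]
tool_rot: [0.05, 0.999, 0.0, 0.0]
force: [-0.8, -0.3, -0.7]
finger_gap: -0.003
gripper_force: 0.0
t: 15.5
tcp_pos: [0.4848, 0.5154, 0.1987]
tool_rot: [0.049, 0.999, -0.0, 0.0]
force: [0.1, -0.2, -0.4]
finger_gap: -0.001
gripper_force: 0.0
scene before [(np.float64(19.26), 0.0777, [7, 19, 87]), (np.float64(-92.19), 0.0714, [7, 19, 95]), (np.float64(144.67), 0.067, [7, 20, 107])]
scene now [(np.float64(-7.57), 0.0832, [7, 14, 70]), (np.float64(-120.27), 0.07, [8, 20, 102]), (np.float64(115.17), 0.0676, [6, 20, 100])]
[array([289.09302326, 215.79069767])]
top before [(np.float64(25.58), 0.0691, [6, 9, 40]), (np.float64(-94.87), 0.0695, [9, 8, 43]), (np.float64(145.05), 0.069, [6, 6, 30])]
top now [(np.float64(-3.8), 0.0695, [6, 8, 36]), (np.float64(116.67), 0.0687, [5, 7, 31]), (np.float64(-123.19), 0.0693, [9, 7, 44])]
[array([325.66666667, 207.65217391])]
top 0 [325.3943662  207.46478873] [0.54043002 0.30322333 0.108     ]
top 2 [325.66666667 207.65217391] [0.54007278 0.30270483 0.108     ]
scene 0 [289.06666667 215.75555556] [0.53918243 0.30323257 0.108     ]
scene 2 [289.09302326 215.79069767] [0.53905848 0.30322558 0.108     ]
```

View pics/both.png

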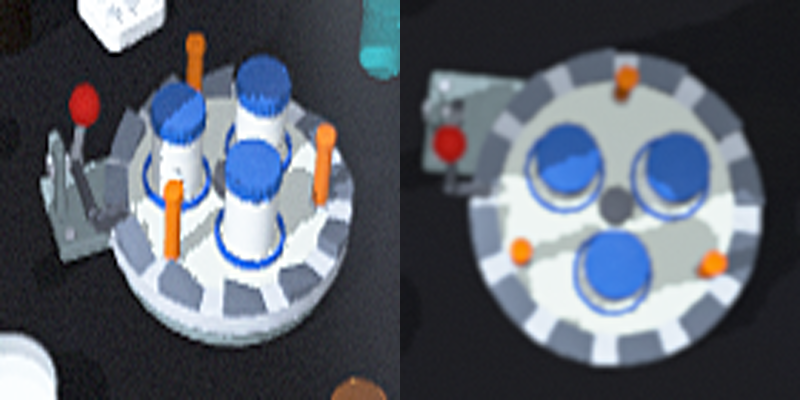

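The knob is back within 0.5 mm of its seated position (at (85,105) left, (450,143) right). All three jars stand in their rings, the wheel has turned about 28.7°, and the robot is clear. I'm handing it in.

```bash
python3 -c "
from station import order
print(order.sign_off())"
```

```text
the job is handed in; nothing more can be done
None
```

I handed the job in after about 16 s of robot time: the wheel is one notch back (turned about 28.7° by camera), the pawl is seated in its notch, and the jars are standing in their rings; the hand-in gave no verdict.

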